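# Tip two mixing balls into the cup

## Robot

A 7-joint arm with a two-finger parallel gripper is mounted at the origin on a cart in front of the work surface, level with it; the furniture and walls round the work are solid. World frame = base frame: x ahead of the robot, y to its left, z up, the work surface at z = 0. Lengths are in m, angles in rad, forces in N, time in s.
With the tool pointing down it reaches from about 0.4 to 0.9 m from the base axis. Payload 5.6 kg.
Tool frame: the origin (TCP) lies midway between the tips of the shut fingers; the grasp point (between the pads) lies 19 mm behind it; z points along the fingers, y is the line along which they close (so a half turn about z gives the same grasp; the last joint's range is limited). The gripper opens to 92 mm and grips with 3 to 60 N. Pads are 20 mm wide; open, the fingers measure 128 mm over their backs; the gripper's body (75 mm by 189 mm) begins 69 mm behind the grasp point.
Start: joints at [1.143, 0.468, -0.012, 1.603, 0.006, 1.071, -0.056], TCP at [0.244, -0.602, 0.215] pointing down, gripper open.
Joint ranges: [-2.53, 2.53], [-0.31, 2.02], [-1.57, 1.55], [0.28, 2.44], [-1.29, 4.43], [0.15, 1.84], [-2.92, 2.92]. Speed limits (rad/s): [2.57, 2.57, 3.14, 3.14, 3.14, 3.14, 3.14].

## Interface

Orientations are given as a unit quaternion [x, y, z, w].
In Python, from cell import bot gives the robot as it stands. The module is installed in compiled form; this text tells all that it offers.
- The arm moves only by the shell command python3 -m crank 'ROWS' [FORCE]. ROWS is JSON, a list of rows, each an object with "translation": the shift along the tool's x, y, z each as a share of 1 m, from -1 to 1, a list of three; "rot": the turn, a rotation vector about the tool's x, y, z each as a share of 8 degrees, from -1 to 1, a list of three; "gripper": the opening, from 0 (shut) to 1 (fully open). A call has exactly 10 rows; each row shifts and turns the commanded pose from where the row before left it, along the tool's axes as they then stand; what a row does not reach is not made up. A row lasts 1/10 s, in which the tool goes at most 50 mm and 8.59 degrees, less where a joint would pass 70% of its speed; a pose out of reach is approached as far as the arm can. A call with a number of a shift or a turn outside -1 to 1 is refused whole. A call with a gripper value outside its range is refused whole. The fingers move at their own pace and stop on an object; FORCE is the grip in N (left out, the last holds). Time passes only in rows, so rows that do not move let the fingers close, or fill a call up. It gives the time, the measured TCP pose, the force, the opening and the grip force at its end, in the units of the state.
- bot.sense(): the state, without advancing time (a new reading comes with each control period).
- bot.camera(name): name is "side" or "top" or "wrist"; returns a dict with "pixels" (480x640x3 uint8, red, green, blue), "range_z" (480x640 float32, m along the optical axis (not along the pixel's ray), 0 where there is no reading), "fovy" (degrees; the focal length in pixels is half the picture's height over the tangent of half this angle, whatever the lens; pixels are square), "cx", "cy" (the principal point, pixels), "extrinsics" (4x4, takes a point from camera to world coordinates); the wrist camera has in their place "T_tool_cam" (4x4, takes a point from camera to tool coordinates, whose origin is the TCP and whose axes are the flange's). Camera axes: x right, y up, looking along -z (the intrinsics and any distortion apply to the point x, -y, -z); pixel columns grow to the right and rows downward; lengths in m; the calibration is good to about 2 mm. A picture is of the moment at which its call begins: read the wrist's pose just before it.
- bot.sign_off(): hands the job in; it is judged then, once.
The state is a dict: "time_s": time; "joint_positions": joint angles; "qvel": joint speeds; "effort": joint torques, N m; "eef_pos": TCP position; "eef_rot": TCP orientation; "contact_force": force on the tool from outside, world axes, zero at the start; "torque": the same for the moment, N m; "width": finger opening in m; "gripper_force": force on a finger pad.
Only numpy, scipy, OpenCV 4.12 (cv2) and the standard library are available. Lean on these libraries where they do the work, as an engineer would, in place of code of your own. Each camera call takes 0.05 s, during which the arm holds its last target. There are 200 camera calls.

## Task

Stand the small steel cup upright on the ring marked on the base of the wooden tipping tray. Then lift the tray's handle so that only the front pair of steel balls rolls off the open edge into the cup while the back pair stays behind the raised lip, lower the tray onto its rest again and let go, leaving the cup standing there.

Things in the scene. Friction and masses are not known exactly. Their poses are not given: they have to be found in the camera images.
- stand: Plywood tipping stand, fixed to the bench. Origin: centre of the dark marked ring (70 mm across) at bench level; the ring lies on the 6 mm thick base board (x -50 to +130, y -55 to +55 mm). x points from the ring back along the tray's handle, y along the tilting axis, z up. The tray turns about a level axis parallel to y through x = +54, z = +26 mm.
- tray (a joint): Tray tilt, rad: 0 at rest on its stop (leaning back 10 degrees), grows as the handle is lifted and it tips towards the cup; stop at 0.52. Level at 0.17; the front balls roll off soon after, surely by 0.4. The back pair stays behind the lip up to the stop if tipped smoothly (a second or more for the stroke). Lifting takes 2 to 3 N; let go, it sinks back to 0.
- edge (a point): Middle of the tray's open front edge, floor level. Tray 50 mm deep, 46 wide, with 12 mm side walls, a 6 mm raised lip across its middle and a closed back. At rest the edge is at x = +40, z = +105 mm in the stand's frame, so the cup can be lowered straight down onto the ring; tipped, it swings about 35 mm forward over the cup, down to z = +87.
- handle (a point): Where to grip the handle, on its axis: a round wooden bar 16 mm thick in the stand's plane y = 0, sloping 10 degrees down to the rear at rest. At rest x = +171, z = +86 mm in the stand's frame (117 behind, 60 above the tilting axis; circle of 131 mm radius). The bar is free at its sides from 80 mm before this point to 37 mm behind it.
- cup: Small plain open steel cup, 64 mm across the rim, 60 mm at the foot, 62 mm high, wall 2 mm, about 0.12 kg, the lowest vessel on the bench. Origin: centre of its underside, z up.
- front_ball_1: Steel ball, 18 mm across, origin at its centre; front row of the tray, left. It rests against the front of the raised lip.
- front_ball_2: Steel ball, 18 mm across, origin at its centre; front row of the tray, right.
- back_ball_1: Steel ball, 18 mm across, origin at its centre; back row, in the trough between the raised lip and the back wall, left. At rest it is at x = +82, z = +107 mm in the stand's frame.
- back_ball_2: Steel ball, 18 mm across, origin at its centre; back row, right.

How it is judged:
By the outcome, as a careful person would: the job done as asked, in the order asked, and still so for the second after the job is handed in, with the robot touching nothing.
It also fails if it takes over 54 s, if anything falls off the work surface, if the arm or the gripper's body presses on something with over 40 N, if the wrist force passes 120 N, or if a joint passes its speed limit or range.

## Working session

There is one attempt and no reset: what is moved stays moved. The work goes in short steps, Python scripts to look and compute and a shell command to move; the robot and the scene stay as the last step left them, time stands still between calls to the robot, and variables do not carry over. Pictures are saved under pics/ and viewed, at most 10 in all, crops included, and the job is handed in when it is done.

```bash
mkdir -p pics; python3 - <<'E'
from cell import bot
import cv2,numpy as np
s=bot.sense();print(s)
for n in("side","top"):
    c=bot.camera(n);cv2.imwrite(f"pics/{n}0.png",c["pixels"][:,:,::-1]);np.savez(f"{n}0.npz",**c)
    print(n,{k:(v.tolist() if hasattr(v,'tolist') else v) for k,v in c.items() if k not in("pixels","range_z")},(c["range_z"]>0).mean())
E
```

```text
{'time_s': 0.0, 'joint_positions': array([ 1.14299991,  0.46835529, -0.01164579,  1.60364667,  0.00602692,
        1.0714194 , -0.05627512]), 'qvel': array([-0.00103311, -0.00218699, -0.00046615,  0.00058884,  0.00034211,
       -0.00050281, -0.00059921]), 'effort': array([ 6.73532468e-04, -5.20574427e+01, -1.27287032e-02, -2.43749374e+01,
       -5.68044127e-02,  1.72651245e-02,  1.89592402e-04]), 'eef_pos': array([ 0.24371485, -0.6019277 ,  0.21364506]), 'eef_rot': array([ 9.81546918e-01,  1.91219356e-01, -2.34652823e-04, -8.65787050e-04]), 'contact_force': array([ 0.99980516, -0.20088625,  0.46229564]), 'torque': array([0.00849049, 0.02387811, 0.0241017 ]), 'gripper_force': 0.0, 'width': 0.09185429568676266}
side {'fovy': 47.42374009220999, 'cx': 326.97240903754874, 'cy': 244.20646739346026, 'extrinsics': [[-0.9157567745595848, 0.26392589529375776, -0.302873986406251, 0.2698760244793352], [-0.4015542009241042, -0.5788543528304436, 0.7097054754822257, 0.3245361076417163], [0.011989727621161475, 0.7715379187069398, 0.6360703470756468, 0.637505509416976], [0.0, 0.0, 0.0, 1.0]]} 0.996005859375
top {'fovy': 56.67444386811964, 'cx': 317.9197242137294, 'cy': 243.4672664697533, 'extrinsics': [[0.01328645219315149, 0.9843036554759204, -0.1759823400368904, 0.384419061287983], [-0.9992732876270697, 0.019359010746298533, 0.03283481898705002, -0.2415498580500925], [0.035726276367776415, 0.17541819324022614, 0.9838455624015531, 0.9478869523191275], [0.0, 0.0, 0.0, 1.0]]} 0.9958821614583333
```

View pics/side0.png

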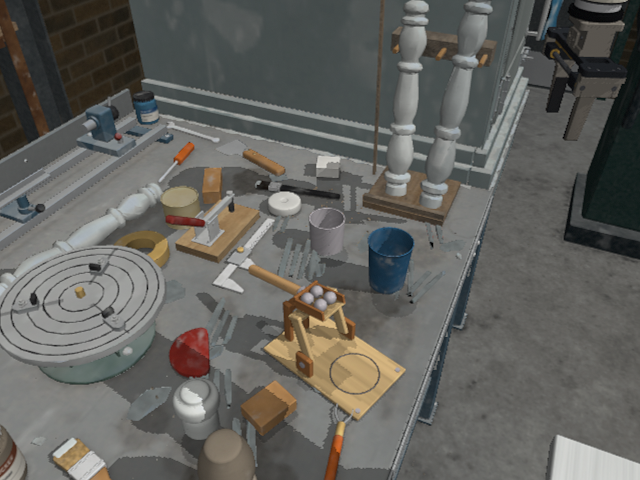

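View pics/top0.png

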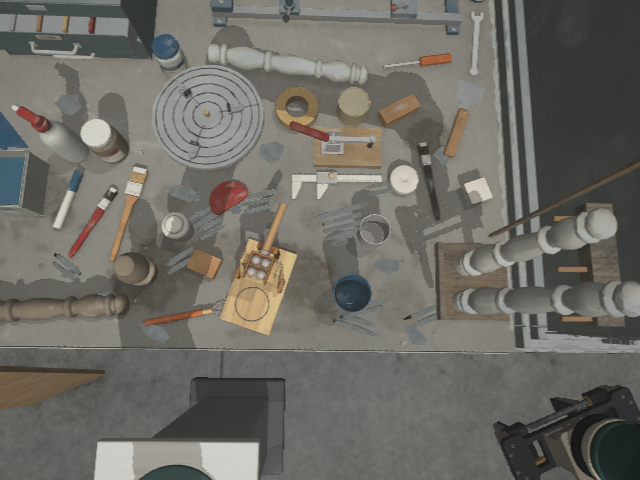

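The side view shows the steel cup at (326,230), the blue cup at (390,258), ring at (354,374), tray/balls at (318,297), handle end at (255,270). The top view shows the cup at (374,229), ring at (251,303), balls at (263,263) and handle end at (280,208).

```bash
cat >h.py <<'E'
import numpy as np,cv2
def load(n): return dict(np.load(n+".npz"))
def f(c): return 240/np.tan(np.radians(float(c["fovy"]))/2)
def rays(c,uv):
    uv=np.atleast_2d(uv).astype(float);d=np.c_[(uv[:,0]-c["cx"])/f(c),-(uv[:,1]-c["cy"])/f(c),-np.ones(len(uv))]
    return c["extrinsics"][:3,3],d@c["extrinsics"][:3,:3].T
def onplane(c,uv,z):
    o,d=rays(c,uv);return o+d*((z-o[2])/d[:,2])[:,None]
def cloud(c):
    v,u=np.mgrid[:480,:640];o,d=rays(c,np.c_[u.ravel(),v.ravel()])
    return (o+d*c["range_z"].reshape(-1,1)).reshape(480,640,3)
E
python3 - <<'E'
from h import *
for n,ring,cup,box in(("top0",(225,280,280,328),(350,400,205,255),(232,300,195,335)),("side0",(326,384,350,398),(300,350,200,262),(240,410,250,420))):
    c=load(n);P=cloud(c);g=cv2.cvtColor(c["pixels"],cv2.COLOR_RGB2GRAY)
    u0,u1,v0,v1=ring;sub=g[v0:v1,u0:u1];m=sub<np.median(sub)*0.72
    v,u=np.nonzero(m);q=onplane(c,np.c_[u+u0,v+v0],.006)[:,:2]
    ctr=np.median(q,0)
    for _ in range(10):
        r=np.hypot(*(q-ctr).T);k=abs(r-.034)<(.012 if _<5 else .005)
        A=np.c_[2*q[k],np.ones(k.sum())];s=np.linalg.lstsq(A,(q[k]**2).sum(1),rcond=None)[0];ctr=s[:2]
    print(n,"ring",ctr,np.sqrt(s[2]+ctr@ctr),k.sum())
    u0,u1,v0,v1=cup;C=P[v0:v1,u0:u1].reshape(-1,3);print(" cup z pct",np.percentile(C[:,2],[50,90,95,98,99.5]))
    k=C[:,2]>.052;r,_=cv2.minEnclosingCircle(C[k,:2].astype(np.float32));print(" cup rim",r,_, np.median(C[k],0))
    # handle and tray
    u0,u1,v0,v1=box;C=P[v0:v1,u0:u1].reshape(-1,3);k=(C[:,2]>.06)&(np.hypot(*(C[:,:2]-ctr).T)>.13)&(np.hypot(*(C[:,:2]-ctr).T)<.225);H=C[k];d=np.median(H[:,:2],0)-ctr
    print(" handle",np.median(H,0),len(H),"yaw deg",np.degrees(np.arctan2(d[1],d[0])),"z",H[:,2].min(),H[:,2].max())
E
```

```text
top0 ring [ 0.42603478 -0.14571878] 0.03424911188504856 17
 cup z pct [0.00187418 0.04087148 0.05794943 0.06260901 0.06524302]
 cup rim (0.4931092858314514, -0.32262420654296875) 0.13569721579551697 [ 0.57738795 -0.38465601  0.0611107 ]
 handle [ 0.58509254 -0.18865344  0.0915975 ] 269 yaw deg -15.105904845093 z 0.08004959969550696 0.10165682332787307
side0 ring [ 0.42113777 -0.13460546] 0.03482562810133738 174
 cup z pct [0.00270163 0.05272429 0.05778849 0.0601783  0.06190174]
 cup rim (0.43177491426467896, -0.044384896755218506) 0.40298205614089966 [ 0.57432445 -0.38195081  0.05737278]
 handle [ 0.45928487 -0.30017555  0.08363982] 969 yaw deg -77.02555170688488 z 0.060017800166121904 0.09984315310143266
```

```bash
python3 - <<'E'
from h import *
c=load("top0");P=cloud(c);g=cv2.cvtColor(c["pixels"],cv2.COLOR_RGB2GRAY)
def fit(q,ctr,R,t0,t1):
    for i in range(20):
        r=np.hypot(*(q-ctr).T);k=abs(r-R)<(t0 if i<8 else t1)
        A=np.c_[2*q[k],np.ones(k.sum())];s=np.linalg.lstsq(A,(q[k]**2).sum(1),rcond=None)[0];ctr=s[:2]
    return ctr,np.sqrt(s[2]+ctr@ctr),k.sum()
bh=cv2.morphologyEx(g,cv2.MORPH_BLACKHAT,np.ones((7,7)))
v,u=np.nonzero(bh[280:328,228:276]>18);q=onplane(c,np.c_[u+228,v+280],.006)[:,:2]
ctr=np.array([.422,-.137]);rt=fit(q,ctr,.034,.008,.004);print("ring top",rt)
cs=load("side0");
for n,cc,b in(("top",c,(345,405,200,260)),("side",cs,(295,355,195,265))):
    Q=cloud(cc)[b[2]:b[3],b[0]:b[1]].reshape(-1,3);k=(Q[:,2]>.056)&(Q[:,2]<.07)
    print("cup",n,fit(Q[k][:,:2],np.array([.577,-.383]),.031,.015,.005),np.percentile(Q[k][:,2],95))
ctr=(rt[0]+[.4211,-.1346])/2
for n,cc in(("top",c),("side",cs)):
    Q=cloud(cc).reshape(-1,3);d=Q[:,:2]-ctr;r=np.hypot(*d.T);a=np.degrees(np.arctan2(d[:,1],d[:,0]))
    k=(Q[:,2]>.06)&(Q[:,2]<.12)&(r>.13)&(r<.215)&(abs(a+18)<15);H=Q[k]
    w=cv2.fitLine(H[:,:2].astype(np.float32),cv2.DIST_HUBER,0,.01,.01).ravel();w*=np.sign(w[0])
    print("handle",n,k.sum(),w,"yaw",np.degrees(np.arctan2(w[1],w[0])),"from ring",np.median(a[k]),r[k].max(),"offset of ring from line",w[0]*(ctr[1]-w[3])-w[1]*(ctr[0]-w[2]))
# base board edges
b=(P[...,2]>.003)&(P[...,2]<.012);hsv=cv2.cvtColor(c["pixels"],cv2.COLOR_RGB2HSV)
m=(hsv[...,1]>60)&(hsv[...,0]>8)&(hsv[...,0]<30)&b;m[:, :215]=0;m[:,305:]=0;m[:230]=0;m[340:]=0
r=cv2.minAreaRect(P[m][:,:2].astype(np.float32));print("board",r,m.sum())
E
```

```text
ring top (array([ 0.4225329 , -0.13621467]), np.float64(0.03483792518399886), np.int64(209))
cup top (array([ 0.57543413, -0.3855906 ]), np.float64(0.030629273912051506), np.int64(135)) 0.06436547148074913
cup side (array([ 0.57496008, -0.38427482]), np.float64(0.0306786996213081), np.int64(211)) 0.06141966193099546
handle top 298 [ 0.9485035  -0.3167667   0.57971376 -0.18695739] yaw -18.4675 from ring -18.08602730730785 0.20831749622294954 offset of ring from line -0.0011212053997577617
handle side 418 [ 0.95827585 -0.28584507  0.58390343 -0.18176962] yaw -16.609367 from ring -15.94752020563472 0.20880101243777174 offset of ring from line -0.0019039025127101858
board ((0.4722639322280884, -0.1318381428718567), (0.14927223324775696, 0.1928585320711136), 71.54280853271484) 2914
```

```bash
python3 - <<'E'
from h import *
for n,bs in(("top0",{"blue":(330,375,270,315),"pillars":(440,520,235,320),"white":(385,420,160,198)}),("side0",{"blue":(365,415,225,295),"pillars":(365,460,100,215)})):
    P=cloud(load(n))
    for k,b in bs.items():
        Q=P[b[2]:b[3],b[0]:b[1]].reshape(-1,3);Q=Q[Q[:,2]>.03];print(n,k,np.percentile(Q,[3,50,97],axis=0).round(3).tolist())
E
python3 -m crank '[{"translation":[0.016,-0.04,0],"rot":[0,0,0],"gripper":1},{"translation":[0.016,-0.04,0],"rot":[0,0,0],"gripper":1},{"translation":[0.016,-0.04,0],"rot":[0,0,0],"gripper":1},{"translation":[0.016,-0.04,0],"rot":[0,0,0],"gripper":1},{"translation":[0.016,-0.04,0],"rot":[0,0,0],"gripper":1},{"translation":[0,0,0],"rot":[0,0,1],"gripper":1},{"translation":[0,0,0],"rot":[0,0,1],"gripper":1},{"translation":[0,0,0],"rot":[0,0,1],"gripper":1},{"translation":[0,0,0],"rot":[0,0,1],"gripper":1},{"translation":[0,0,0],"rot":[0,0,1],"gripper":1}]' 20
```

```text
top0 blue [[0.408, -0.37, 0.032], [0.453, -0.352, 0.074], [0.477, -0.3, 0.093]]
top0 pillars [[0.408, -0.629, 0.031], [0.459, -0.59, 0.124], [0.534, -0.532, 0.211]]
top0 white [[0.384, -0.242, 0.948], [0.384, -0.242, 0.948], [0.384, -0.242, 0.948]]
side0 blue [[0.409, -0.37, 0.034], [0.442, -0.329, 0.066], [0.475, -0.3, 0.09]]
side0 pillars [[0.41, -0.722, 0.035], [0.497, -0.601, 0.107], [0.616, -0.562, 0.205]]
time_s: 1.1
eef_pos: [0.2429, -0.3868, 0.2144]
eef_rot: [0.987, -0.159, -0.0, -0.0]
contact_force: [-0.4, -0.1, 0.2]
width: 0.092
gripper_force: 0.0
```

```bash
python3 -m crank '[{"translation":[0.0393,-0.0133,0],"rot":[0,0,0],"gripper":1},{"translation":[0.0393,-0.0133,0],"rot":[0,0,0],"gripper":1},{"translation":[0.0393,-0.0133,0],"rot":[0,0,0],"gripper":1},{"translation":[0.0393,-0.0133,0],"rot":[0,0,0],"gripper":1},{"translation":[0.0393,-0.0133,0],"rot":[0,0,0],"gripper":1},{"translation":[0.0393,-0.0133,0],"rot":[0,0,0],"gripper":1},{"translation":[0.0393,-0.0133,0],"rot":[0,0,0],"gripper":1},{"translation":[0.0393,-0.0133,0],"rot":[0,0,0],"gripper":1},{"translation":[0,0,0],"rot":[0,0,0],"gripper":1},{"translation":[0,0,0],"rot":[0,0,0],"gripper":1}]'
python3 - <<'E'
from cell import bot
import cv2,numpy as np
from scipy.spatial.transform import Rotation as R
s=bot.sense();c=bot.camera("wrist")
T=np.eye(4);T[:3,:3]=R.from_quat(s["eef_rot"]).as_matrix();T[:3,3]=s["eef_pos"]
c["extrinsics"]=T@c["T_tool_cam"];np.savez("w1.npz",**c);cv2.imwrite("pics/w1.png",c["pixels"][:,:,::-1])
from h import *
P=cloud(c);k=(P[...,2]>.055)&(P[...,2]<.07)&(c["range_z"]>0)&(np.hypot(P[...,0]-.575,P[...,1]+.385)<.05)
q=P[k][:,:2];print(s["eef_pos"],k.sum(),cv2.minEnclosingCircle(q.astype(np.float32)),np.percentile(P[k][:,2],95))
E
```

```text
time_s: 2.1
eef_pos: [0.575, -0.382, 0.2132]
eef_rot: [0.988, -0.155, -0.001, -0.0]
contact_force: [-0.9, -0.0, -0.2]
width: 0.0921
gripper_force: 0.0
[ 0.57495186 -0.38202791  0.213163  ] 780 ((0.5754907131195068, -0.38811832666397095), 0.032120656222105026) 0.0620335073025462
```

View pics/w1.png

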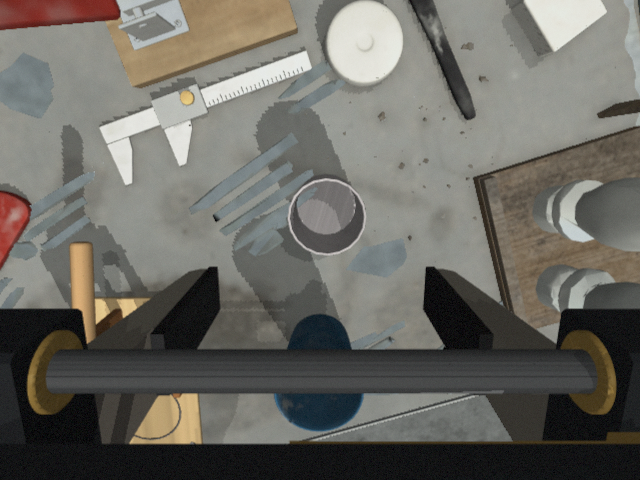

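The wrist view shows the cup centred at (327,217), upright and empty, with the white lid (365,42) and blue cup (320,375) clear of the fingers.

```bash
python3 -m crank '[{"translation":[0.002,0.0046,0.03],"rot":[0,0,0],"gripper":1},{"translation":[0,0,0.03],"rot":[0,0,0],"gripper":1},{"translation":[0,0,0.03],"rot":[0,0,0],"gripper":1},{"translation":[0,0,0.03],"rot":[0,0,0],"gripper":1},{"translation":[0,0,0.03],"rot":[0,0,0],"gripper":1},{"translation":[0,0,0.03],"rot":[0,0,0],"gripper":1},{"translation":[0,0,0],"rot":[0,0,0],"gripper":1},{"translation":[0,0,0],"rot":[0,0,0],"gripper":0.6},{"translation":[0,0,0],"rot":[0,0,0],"gripper":0.6},{"translation":[0,0,0],"rot":[0,0,0],"gripper":0.5}]' 20
python3 -m crank '[{"translation":[0,0,0],"rot":[0,0,0],"gripper":0.5},{"translation":[0,0,0],"rot":[0,0,0],"gripper":0.5},{"translation":[0,0,0],"rot":[0,0,0],"gripper":0.5},{"translation":[0,0,0],"rot":[0,0,0],"gripper":0.5},{"translation":[0,0,0],"rot":[0,0,0],"gripper":0.5},{"translation":[0,0,-0.005],"rot":[0,0,0],"gripper":0.5},{"translation":[0,0,-0.01],"rot":[0,0,0],"gripper":0.5},{"translation":[0,0,-0.02],"rot":[0,0,0],"gripper":0.5},{"translation":[0,0,-0.02],"rot":[0,0,0],"gripper":0.5},{"translation":[0,0,0],"rot":[0,0,0],"gripper":0.5}]' 20
```

```text
time_s: 3.15
eef_pos: [0.5764, -0.3888, 0.0369]
eef_rot: [0.988, -0.156, 0.002, 0.001]
contact_force: [-0.2, -0.7, 1.0]
width: 0.0706
gripper_force: 0.0
time_s: 4.15
eef_pos: [0.5773, -0.3891, 0.0932]
eef_rot: [0.988, -0.156, 0.003, 0.001]
contact_force: [0.0, -0.3, -0.3]
width: 0.0636
gripper_force: 20.0
```

```bash
python3 -m crank '[{"translation":[0,0,-0.035],"rot":[0,0,0],"gripper":0.5},{"translation":[0,0,-0.035],"rot":[0,0,0],"gripper":0.5},{"translation":[0,0,-0.035],"rot":[0,0,0],"gripper":0.5},{"translation":[-0.0323,-0.0276,0],"rot":[0,0,0],"gripper":0.5},{"translation":[-0.0323,-0.0276,0],"rot":[0,0,0],"gripper":0.5},{"translation":[-0.0323,-0.0276,0],"rot":[0,0,0],"gripper":0.5},{"translation":[-0.0323,-0.0276,0],"rot":[0,0,0],"gripper":0.5},{"translation":[-0.0323,-0.0276,0],"rot":[0,0,0],"gripper":0.5},{"translation":[-0.0323,-0.0276,0],"rot":[0,0,0],"gripper":0.5},{"translation":[-0.0323,-0.0276,0],"rot":[0,0,0],"gripper":0.5}]' 20
python3 - <<'E'
from cell import bot
import cv2,numpy as np
from h import *
from scipy.spatial.transform import Rotation as R
s=bot.sense();print(s["eef_pos"],s["eef_rot"])
T=np.eye(4);T[:3,:3]=R.from_quat(s["eef_rot"]).as_matrix();T[:3,3]=s["eef_pos"]
ims=[]
for n in("wrist","side"):
    c=bot.camera(n)
    if n=="wrist":c["extrinsics"]=T@c["T_tool_cam"]
    np.savez(n+"2.npz",**c);ims.append(cv2.resize(c["pixels"][:,:,::-1],(400,300)))
cv2.imwrite("pics/p2.png",np.hstack(ims))
P=cloud(load("wrist2"));h=s["eef_pos"][2]+.0267
Q=(P.reshape(-1,3)-T[:3,3])@T[:3,:3];k=(abs(Q[:,2]+.0267)<.01)&(np.hypot(Q[:,0],Q[:,1])<.05)
print("rim in tool",k.sum(),cv2.minEnclosingCircle(Q[k][:,:2].astype(np.float32)))
E
```

```text
time_s: 5.15
eef_pos: [0.4184, -0.1329, 0.194]
eef_rot: [0.988, -0.156, -0.0, 0.0]
contact_force: [0.5, 1.0, -1.2]
width: 0.0638
gripper_force: 20.0
[ 0.41837466 -0.13289948  0.19401733] [ 9.87733148e-01 -1.56150887e-01 -3.56808116e-04  2.77387372e-05]
rim in tool 5085 ((0.009850265458226204, 0.0009629465639591217), 0.0468037948012352)
```

View pics/p2.png

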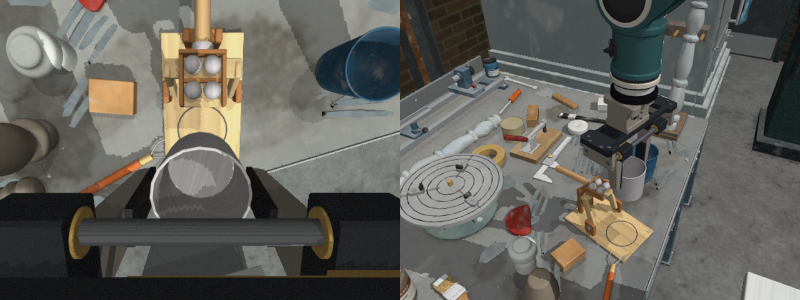

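The left (wrist) half shows the cup gripped upright at (203,185), with the ring at (203,125) and balls at (203,77). The right (side) half shows the cup held above and behind the stand.

```bash
python3 - <<'E'
from h import *
c=load("wrist2");g=cv2.cvtColor(c["pixels"],cv2.COLOR_RGB2GRAY)
bh=cv2.morphologyEx(g,cv2.MORPH_BLACKHAT,np.ones((9,9)))
v,u=np.nonzero(bh[160:240,270:380]>25);q=onplane(c,np.c_[u+270,v+160],.006)[:,:2]
ctr=np.array([.422,-.1355])
def fit(q,ctr,R,t0,t1):
    for i in range(20):
        r=np.hypot(*(q-ctr).T);k=abs(r-R)<(t0 if i<8 else t1)
        A=np.c_[2*q[k],np.ones(k.sum())];s=np.linalg.lstsq(A,(q[k]**2).sum(1),rcond=None)[0];ctr=s[:2]
    return ctr,np.sqrt(s[2]+ctr@ctr),k.sum()
print("ring",fit(q,ctr,.035,.008,.004))
P=cloud(c);k=(P[...,2]>.212)&(P[...,2]<.23);k[:,:235]=0;k[:,410:]=0;k[:200]=0;k[345:]=0
q=P[k][:,:2];print("rim",fit(q,np.array([.4184,-.133]),.0315,.012,.004),np.percentile(P[k][:,2],[50,98]))
# rim front (bright ellipse top) and lowest visible cup outside
H=P.reshape(-1,3);d=H[:,:2]-ctr;r=np.hypot(*d.T);a=np.degrees(np.arctan2(d[:,1],d[:,0]))
k=(H[:,2]>.07)&(H[:,2]<.11)&(r>.14)&(r<.2)&(abs(a+18)<8);print("handle dir",np.median(a[k]),k.sum(),np.median(H[k],0))
E
```

```text
ring (array([ 0.42166627, -0.13705374]), np.float64(0.034690650716040744), np.int64(387))
rim (array([ 0.41752316, -0.1337062 ]), np.float64(0.031080285734975153), np.int64(3252)) [0.2181449  0.22645235]
handle dir -18.551203166272103 51 [ 0.55480314 -0.18006732  0.09519116]
```

```bash
python3 -m crank '[{"translation":[0.0035,0.001,0],"rot":[0,0,0],"gripper":0.5},{"translation":[0,0,0.028],"rot":[0,0,0],"gripper":0.5},{"translation":[0,0,0.028],"rot":[0,0,0],"gripper":0.5},{"translation":[0,0,0.028],"rot":[0,0,0],"gripper":0.5},{"translation":[0,0,0.028],"rot":[0,0,0],"gripper":0.5},{"translation":[0,0,0.02],"rot":[0,0,0],"gripper":0.5},{"translation":[0,0,0.008],"rot":[0,0,0],"gripper":0.5},{"translation":[0,0,0],"rot":[0,0,0],"gripper":0.5},{"translation":[0,0,0],"rot":[0,0,0],"gripper":0.5},{"translation":[0,0,0],"rot":[0,0,0],"gripper":0.5}]' 20
```

```text
time_s: 6.25
eef_pos: [0.4239, -0.1368, 0.0555]
eef_rot: [0.988, -0.156, 0.001, 0.0]
contact_force: [-0.4, 0.4, -0.9]
width: 0.0636
gripper_force: 20.0
```

```bash
python3 -m crank '[{"translation":[-0.003,-0.001,0.003],"rot":[0,0,0],"gripper":0.5},{"translation":[0,0,0.003],"rot":[0,0,0],"gripper":0.5},{"translation":[0,0,0.002],"rot":[0,0,0],"gripper":0.5},{"translation":[0,0,0.002],"rot":[0,0,0],"gripper":0.5},{"translation":[0,0,0.002],"rot":[0,0,0],"gripper":0.5},{"translation":[0,0,0.001],"rot":[0,0,0],"gripper":0.5},{"translation":[0,0,0.001],"rot":[0,0,0],"gripper":0.5},{"translation":[0,0,0],"rot":[0,0,0],"gripper":0.5},{"translation":[0,0,0],"rot":[0,0,0],"gripper":0.5},{"translation":[0,0,0],"rot":[0,0,0],"gripper":0.5}]' 20
```

```text
time_s: 7.25
eef_pos: [0.4204, -0.1345, 0.0422]
eef_rot: [0.988, -0.156, -0.0, 0.0]
contact_force: [-5.4, 1.8, 24.1]
width: 0.0636
gripper_force: 20.0
```

```bash
python3 -m crank '[{"translation":[0,0,-0.001],"rot":[0,0,0],"gripper":0.5},{"translation":[0,0,0],"rot":[0,0,0],"gripper":0.5},{"translation":[0,0,0],"rot":[0,0,0],"gripper":0.75},{"translation":[0,0,0],"rot":[0,0,0],"gripper":0.9},{"translation":[0,0,0],"rot":[0,0,0],"gripper":0.95},{"translation":[0,0,0],"rot":[0,0,0],"gripper":0.95},{"translation":[0,0,0],"rot":[0,0,0],"gripper":0.95},{"translation":[0,0,0],"rot":[0,0,0],"gripper":0.95},{"translation":[0,0,-0.005],"rot":[0,0,0],"gripper":0.95},{"translation":[0,0,-0.02],"rot":[0,0,0],"gripper":0.95}]' 20
```

```text
time_s: 8.25
eef_pos: [0.419, -0.134, 0.0657]
eef_rot: [0.988, -0.156, -0.002, -0.0]
contact_force: [0.2, -0.2, 0.1]
width: 0.0873
gripper_force: 0.0
```

```bash
python3 -m crank '[{"translation":[0,0,-0.03],"rot":[0,0,0],"gripper":0.95},{"translation":[0,0,-0.03],"rot":[0,0,0],"gripper":0.95},{"translation":[0,0,-0.03],"rot":[0,0,0],"gripper":0.95},{"translation":[0,0,-0.03],"rot":[0,0,0],"gripper":0.95},{"translation":[0,0,-0.01],"rot":[0,0,0],"gripper":0.95},{"translation":[0,0,0],"rot":[0,0,0],"gripper":0.5},{"translation":[0,0,0],"rot":[0,0,0],"gripper":0.5},{"translation":[0,0,0],"rot":[0,0,0],"gripper":0.5},{"translation":[0,0,0],"rot":[0,0,0],"gripper":0.5},{"translation":[0,0,0],"rot":[0,0,0],"gripper":0.5}]' 20
python3 - <<'E'
from cell import bot
import cv2,numpy as np
from h import *
from scipy.spatial.transform import Rotation as R
s=bot.sense();print(s["eef_pos"],s["eef_rot"],s["width"])
T=np.eye(4);T[:3,:3]=R.from_quat(s["eef_rot"]).as_matrix();T[:3,3]=s["eef_pos"]
ims=[]
for n in("wrist","side"):
    c=bot.camera(n)
    if n=="wrist":c["extrinsics"]=T@c["T_tool_cam"]
    np.savez(n+"3.npz",**c);ims.append(cv2.resize(c["pixels"][:,:,::-1],(400,300)))
    P=cloud(c);k=(P[...,2]>.055)&(P[...,2]<.078)&(np.hypot(P[...,0]-.421,P[...,1]+.136)<.045)
    print(n,k.sum(),cv2.minEnclosingCircle(P[k][:,:2].astype(np.float32)),np.percentile(P[k][:,2],[5,95]))
cv2.imwrite("pics/p3.png",np.hstack(ims))
E
```

```text
time_s: 9.25
eef_pos: [0.4199, -0.1343, 0.1957]
eef_rot: [0.988, -0.156, -0.001, -0.0]
contact_force: [1.0, -0.1, 0.8]
width: 0.0492
gripper_force: 0.0
[ 0.41993376 -0.13427347  0.19569233] [ 9.87754093e-01 -1.56016088e-01 -8.96715274e-04 -1.66557649e-04] 0.04924070312060125
wrist 1194 ((0.41902807354927063, -0.13551682233810425), 0.03201847895979881) [0.05631356 0.06792355]
side 650 ((0.41948965191841125, -0.13170300424098969), 0.033192239701747894) [0.05603682 0.06745147]
```

View pics/p3.png

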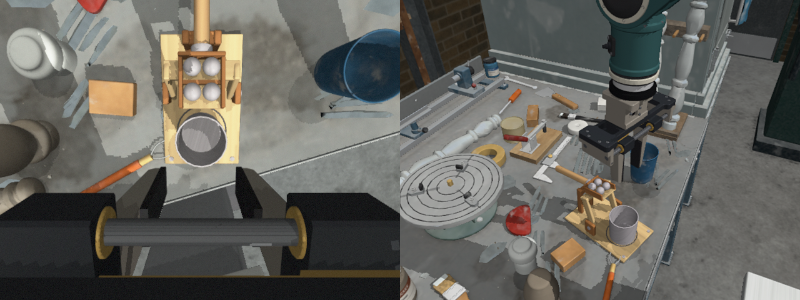

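Wrist half: the cup stands on the ring at (202,138), and all four balls are still in the tray (205,78). Side half: it is upright at (622,226). It's about 3 mm off the ring centre, inside the ring.

```bash
python3 -m crank '[{"translation":[0.0347,0.0002,0],"rot":[0,0,0],"gripper":0.5},{"translation":[0.0347,0.0002,0],"rot":[0,0,0],"gripper":0.5},{"translation":[0.0347,0.0002,0],"rot":[0,0,0],"gripper":0.5},{"translation":[0.0347,0.0002,0],"rot":[0,0,0],"gripper":0.5},{"translation":[0.0347,0.0002,0],"rot":[0,0,0],"gripper":0.5},{"translation":[0,0,0],"rot":[0,0,0],"gripper":0.5},{"translation":[0,0,0.02],"rot":[0,0,0],"gripper":0.5},{"translation":[0,0,0.03],"rot":[0,0,0],"gripper":0.5},{"translation":[0,0,0],"rot":[0,0,0],"gripper":0.5},{"translation":[0,0,0],"rot":[0,0,0],"gripper":0.5}]' 10
python3 - <<'E'
from cell import bot
import cv2,numpy as np
from h import *
from scipy.spatial.transform import Rotation as R
s=bot.sense();c=bot.camera("wrist")
T=np.eye(4);T[:3,:3]=R.from_quat(s["eef_rot"]).as_matrix();T[:3,3]=s["eef_pos"]
c["extrinsics"]=T@c["T_tool_cam"];cv2.imwrite("pics/w4.png",c["pixels"][:,:,::-1])
Q=(cloud(c).reshape(-1,3)-T[:3,3])@T[:3,:3]
k=(cloud(c)[...,2].ravel()>.065)&(cloud(c)[...,2].ravel()<.11)&(abs(Q[:,1])<.025)&(Q[:,0]>-.02)&(Q[:,0]<.05)
print(s["eef_pos"],k.sum(),np.percentile(Q[k],[2,50,98],axis=0))
E
```

```text
time_s: 10.35
eef_pos: [0.5845, -0.1887, 0.1465]
eef_rot: [0.988, -0.156, -0.001, -0.0]
contact_force: [-0.3, -0.5, 0.3]
width: 0.0462
gripper_force: 0.0
[ 0.58450534 -0.18867227  0.14651037] 2741 [[-0.01874062 -0.00682076  0.05087696]
 [ 0.00940658  0.00084873  0.05728038]
 [ 0.03654778  0.00855543  0.06569081]]
```

View pics/w4.png

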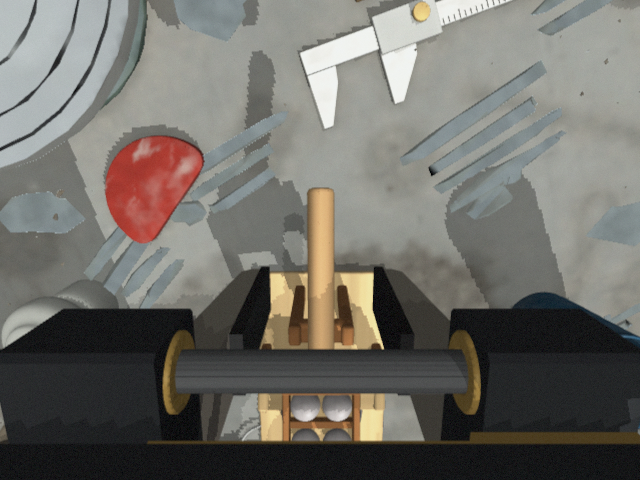

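The wrist view shows the handle bar centred between the fingers at (321,270), ending at (321,190).

```bash
python3 -m crank '[{"translation":[0,0.001,0.03],"rot":[0,0,0],"gripper":0.5},{"translation":[0,0,0.03],"rot":[0,0,0],"gripper":0.5},{"translation":[0,0,0.0195],"rot":[0,0,0],"gripper":0.5},{"translation":[0,0,0],"rot":[0,0,0],"gripper":0.5},{"translation":[0,0,0],"rot":[0,0,0],"gripper":0.3},{"translation":[0,0,0],"rot":[0,0,0],"gripper":0.2},{"translation":[0,0,0],"rot":[0,0,0],"gripper":0.1},{"translation":[0,0,0],"rot":[0,0,0],"gripper":0.1},{"translation":[0,0,0],"rot":[0,0,0],"gripper":0.1},{"translation":[0,0,0],"rot":[0,0,0],"gripper":0.1}]' 15
```

```text
time_s: 11.4
eef_pos: [0.5861, -0.1887, 0.0684]
eef_rot: [0.988, -0.156, 0.001, -0.001]
contact_force: [0.2, 4.3, 5.5]
width: 0.0152
gripper_force: 15.0
```

```bash
python3 -m crank '[{"translation":[-0.00043,0,-0.00118],"rot":[0,0.072,0],"gripper":0.1},{"translation":[-0.00086,0,-0.00235],"rot":[0,0.143,0],"gripper":0.1},{"translation":[-0.00086,0,-0.00235],"rot":[0,0.143,0],"gripper":0.1},{"translation":[-0.00086,0,-0.00235],"rot":[0,0.143,0],"gripper":0.1},{"translation":[-0.00086,0,-0.00235],"rot":[0,0.143,0],"gripper":0.1},{"translation":[-0.00086,0,-0.00235],"rot":[0,0.143,0],"gripper":0.1},{"translation":[-0.00086,0,-0.00235],"rot":[0,0.143,0],"gripper":0.1},{"translation":[-0.00043,0,-0.00118],"rot":[0,0.072,0],"gripper":0.1},{"translation":[0,0,0],"rot":[0,0,0],"gripper":0.1},{"translation":[0,0,0],"rot":[0,0,0],"gripper":0.1}]' 15
```

```text
time_s: 12.4
eef_pos: [0.5798, -0.1866, 0.084]
eef_rot: [0.985, -0.155, 0.071, 0.01]
contact_force: [4.2, 3.6, 0.8]
width: 0.0156
gripper_force: 15.0
```

```bash
python3 -m crank '[{"translation":[-0.00043,0,-0.00118],"rot":[0,0.072,0],"gripper":0.1},{"translation":[-0.00086,0,-0.00235],"rot":[0,0.143,0],"gripper":0.1},{"translation":[-0.00086,0,-0.00235],"rot":[0,0.143,0],"gripper":0.1},{"translation":[-0.00086,0,-0.00235],"rot":[0,0.143,0],"gripper":0.1},{"translation":[-0.00086,0,-0.00235],"rot":[0,0.143,0],"gripper":0.1},{"translation":[-0.00086,0,-0.00235],"rot":[0,0.143,0],"gripper":0.1},{"translation":[-0.00086,0,-0.00235],"rot":[0,0.143,0],"gripper":0.1},{"translation":[-0.00086,0,-0.00235],"rot":[0,0.143,0],"gripper":0.1},{"translation":[-0.00086,0,-0.00235],"rot":[0,0.143,0],"gripper":0.1},{"translation":[-0.00086,0,-0.00235],"rot":[0,0.143,0],"gripper":0.1}]' 15
python3 -m crank '[{"translation":[-0.00086,0,-0.00235],"rot":[0,0.143,0],"gripper":0.1},{"translation":[-0.00086,0,-0.00235],"rot":[0,0.143,0],"gripper":0.1},{"translation":[-0.00086,0,-0.00235],"rot":[0,0.143,0],"gripper":0.1},{"translation":[-0.00086,0,-0.00235],"rot":[0,0.143,0],"gripper":0.1},{"translation":[-0.00043,0,-0.00118],"rot":[0,0.072,0],"gripper":0.1},{"translation":[0,0,0],"rot":[0,0,0],"gripper":0.1},{"translation":[0,0,0],"rot":[0,0,0],"gripper":0.1},{"translation":[0,0,0],"rot":[0,0,0],"gripper":0.1},{"translation":[0,0,0],"rot":[0,0,0],"gripper":0.1},{"translation":[0,0,0],"rot":[0,0,0],"gripper":0.1}]' 15
python3 - <<'E'
from cell import bot
import cv2,numpy as np
ims=[]
for n,b in(("side",(240,440,210,420)),("top",(190,320,180,350))):
    p=bot.camera(n)["pixels"][:,:,::-1];ims.append(cv2.resize(p[b[2]:b[3],b[0]:b[1]],(400,480),interpolation=cv2.INTER_CUBIC))
cv2.imwrite("pics/p5.png",np.hstack(ims))
E
```

```text
time_s: 13.4
eef_pos: [0.5674, -0.1827, 0.1041]
eef_rot: [0.974, -0.153, 0.164, 0.025]
contact_force: [3.1, 3.8, 1.6]
width: 0.0153
gripper_force: 15.0
time_s: 14.4
eef_pos: [0.5604, -0.1804, 0.1125]
eef_rot: [0.966, -0.151, 0.207, 0.032]
contact_force: [4.3, 4.5, 1.8]
width: 0.0154
gripper_force: 15.0
```

View pics/p5.png

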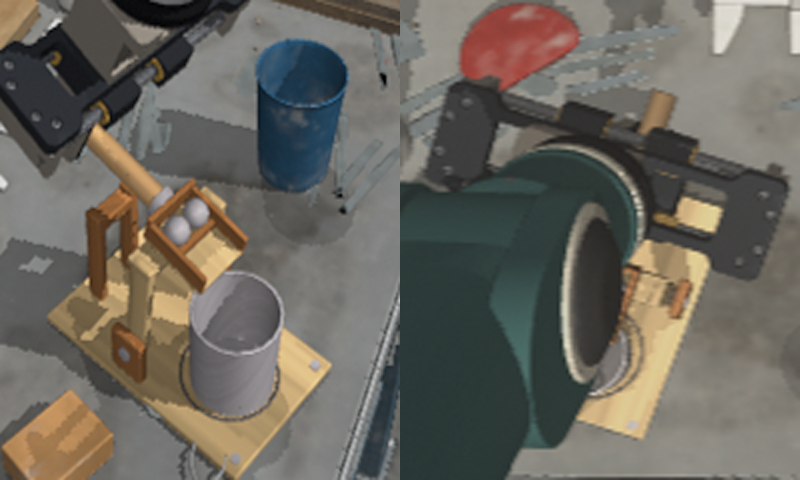

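Left half: the front balls have left the tray, the back pair sits behind the lip at (187,222), and the cup stands on the ring at (236,345). Now lowering.

```bash
python3 -m crank '[{"translation":[0.00041,0,0.00118],"rot":[0,-0.072,0],"gripper":0.1},{"translation":[0.00082,0,0.00237],"rot":[0,-0.143,0],"gripper":0.1},{"translation":[0.00082,0,0.00237],"rot":[0,-0.143,0],"gripper":0.1},{"translation":[0.00082,0,0.00237],"rot":[0,-0.143,0],"gripper":0.1},{"translation":[0.00082,0,0.00237],"rot":[0,-0.143,0],"gripper":0.1},{"translation":[0.00082,0,0.00237],"rot":[0,-0.143,0],"gripper":0.1},{"translation":[0.00082,0,0.00237],"rot":[0,-0.143,0],"gripper":0.1},{"translation":[0.00082,0,0.00237],"rot":[0,-0.143,0],"gripper":0.1},{"translation":[0.00082,0,0.00237],"rot":[0,-0.143,0],"gripper":0.1},{"translation":[0.00082,0,0.00237],"rot":[0,-0.143,0],"gripper":0.1}]' 15
python3 -m crank '[{"translation":[0.00082,0,0.00237],"rot":[0,-0.143,0],"gripper":0.1},{"translation":[0.00082,0,0.00237],"rot":[0,-0.143,0],"gripper":0.1},{"translation":[0.00082,0,0.00237],"rot":[0,-0.143,0],"gripper":0.1},{"translation":[0.00082,0,0.00237],"rot":[0,-0.143,0],"gripper":0.1},{"translation":[0.00082,0,0.00237],"rot":[0,-0.143,0],"gripper":0.1},{"translation":[0.00082,0,0.00237],"rot":[0,-0.143,0],"gripper":0.1},{"translation":[0.00082,0,0.00237],"rot":[0,-0.143,0],"gripper":0.1},{"translation":[0.00082,0,0.00237],"rot":[0,-0.143,0],"gripper":0.1},{"translation":[0.00082,0,0.00237],"rot":[0,-0.143,0],"gripper":0.1},{"translation":[0.00041,0,0.00118],"rot":[0,-0.072,0],"gripper":0.1}]' 15
```

```text
time_s: 15.5
eef_pos: [0.5745, -0.1849, 0.0936]
eef_rot: [0.981, -0.154, 0.115, 0.017]
contact_force: [4.8, 4.5, 1.2]
width: 0.0153
gripper_force: 15.0
time_s: 16.5
eef_pos: [0.585, -0.1883, 0.072]
eef_rot: [0.988, -0.156, 0.021, 0.003]
contact_force: [3.9, 3.5, -0.0]
width: 0.0156
gripper_force: 15.0
```

```bash
python3 -m crank '[{"translation":[0.00041,0,0.00118],"rot":[0,-0.072,0],"gripper":0.1},{"translation":[0.00041,0,0.00118],"rot":[0,-0.072,0],"gripper":0.1},{"translation":[0.00041,0,0.00118],"rot":[0,-0.072,0],"gripper":0.1},{"translation":[0.00041,0,0.00118],"rot":[0,-0.072,0],"gripper":0.1},{"translation":[0,0,0],"rot":[0,0,0],"gripper":0.1},{"translation":[0,0,0],"rot":[0,0,0],"gripper":0.1},{"translation":[0,0,0],"rot":[0,0,0],"gripper":0.1},{"translation":[0,0,0],"rot":[0,0,0],"gripper":0.1},{"translation":[0,0,0],"rot":[0,0,0],"gripper":0.1},{"translation":[0,0,0],"rot":[0,0,0],"gripper":0.1}]' 15
```

```text
time_s: 17.5
eef_pos: [0.5862, -0.1887, 0.0684]
eef_rot: [0.988, -0.156, 0.001, -0.001]
contact_force: [1.9, 4.5, 7.2]
width: 0.015
gripper_force: 15.0
```

Back at the rest pose, and the stop carries some load. Release and rise.

```bash
python3 -m crank '[{"translation":[0,0,0],"rot":[0,0,0],"gripper":0.25},{"translation":[0,0,0],"rot":[0,0,0],"gripper":0.4},{"translation":[0,0,0],"rot":[0,0,0],"gripper":0.5},{"translation":[0,0,0],"rot":[0,0,0],"gripper":0.5},{"translation":[0,0,0],"rot":[0,0,0],"gripper":0.5},{"translation":[0,0,0],"rot":[0,0,0],"gripper":0.5},{"translation":[0,0,-0.02],"rot":[0,0,0],"gripper":0.5},{"translation":[0,0,-0.03],"rot":[0,0,0],"gripper":0.5},{"translation":[0,0,-0.04],"rot":[0,0,0],"gripper":0.5},{"translation":[0,0,-0.04],"rot":[0,0,0],"gripper":0.5}]'
python3 -m crank '[{"translation":[-0.04,0,-0.02],"rot":[0,0,0],"gripper":0.5},{"translation":[-0.04,0,0],"rot":[0,0,0],"gripper":0.5},{"translation":[-0.04,0,0],"rot":[0,0,0],"gripper":0.5},{"translation":[-0.04,0,0],"rot":[0,0,0],"gripper":0.5},{"translation":[-0.02,0,0],"rot":[0,0,0],"gripper":0.5},{"translation":[0,0,0],"rot":[0,0,0],"gripper":0.5},{"translation":[0,0,0],"rot":[0,0,0],"gripper":0.5},{"translation":[0,0,0],"rot":[0,0,0],"gripper":0.5},{"translation":[0,0,0],"rot":[0,0,0],"gripper":0.5},{"translation":[0,0,0],"rot":[0,0,0],"gripper":0.5}]'
python3 - <<'E'
from cell import bot
import cv2,numpy as np
ims=[]
for n,b in(("side",(240,440,210,420)),("wrist",(200,440,0,288))):
    p=bot.camera(n)["pixels"][:,:,::-1];ims.append(cv2.resize(p[b[2]:b[3],b[0]:b[1]],(400,480),interpolation=cv2.INTER_CUBIC))
cv2.imwrite("pics/p6.png",np.hstack(ims))
E
```

```text
time_s: 18.5
eef_pos: [0.5844, -0.1898, 0.198]
eef_rot: [0.988, -0.156, -0.001, -0.0]
contact_force: [0.3, -0.2, 0.7]
width: 0.046
gripper_force: 0.0
time_s: 19.5
eef_pos: [0.4143, -0.1345, 0.2168]
eef_rot: [0.988, -0.156, -0.0, -0.0]
contact_force: [0.1, -0.2, 0.5]
width: 0.0458
gripper_force: 0.0
```

View pics/p6.png

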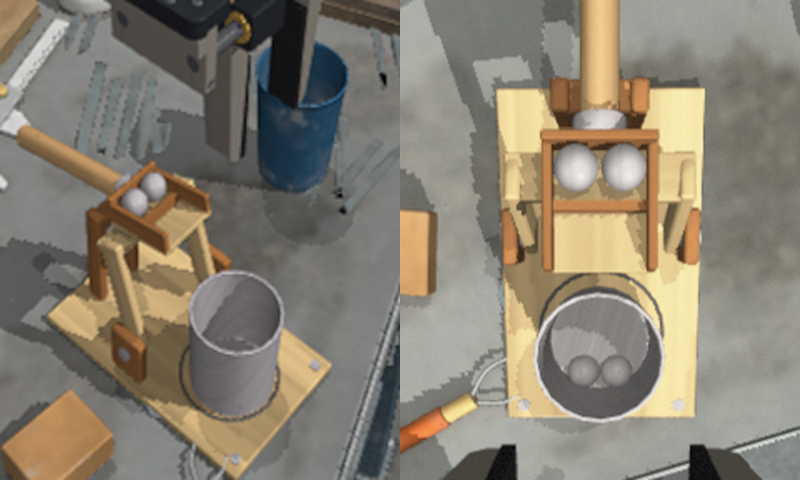

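Both front balls lie in the cup (600,370 in the wrist half). The back pair is in the trough (600,167), the tray is at rest, and the ring still encircles the cup's foot (231,400 in the side half).

```bash
python3 -c "
from cell import bot
print(bot.sign_off())"
```

```text
the job is handed in; nothing more can be done
None
```

The job is handed in after about 20 s of robot time: the cup stands on the ring, about 3 mm off its centre, with both front balls in it; the back pair is still behind the lip, and the tray is back on its rest and released.

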